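# Load the round-bottom flasks into their heating blocks

### The arm

A 7-joint arm with a two-finger parallel gripper is mounted at the origin on a cart in front of the work surface, level with it; the furniture and walls round the work are solid. World frame = base frame: x ahead of the robot, y to its left, z up, the work surface at z = 0. Lengths are in m, angles in rad, forces in N, time in s.
With the tool pointing down it reaches from about 0.425 to 0.825 m from the base axis. Payload 3.6 kg.
Tool frame: the origin (TCP) lies midway between the tips of the shut fingers; the grasp point (between the pads) lies 19 mm behind it; z points along the fingers, y is the direction in which the jaws open and shut (so a half turn about z gives the same grasp; the last joint's range is limited). The gripper opens to 85 mm and grips with 20 to 120 N. Pads are 22 mm wide; open, the fingers measure 114 mm over their backs; the gripper's body (76 mm by 85 mm) begins 54 mm behind the grasp point. The pads swing forward as they close: fully open they stand 13 mm farther back than shut.
Start: joints at [1.319, 0.615, -0.013, 1.423, 0.008, 1.103, -0.04], TCP at [0.146, -0.633, 0.231] pointing down, gripper open.
Joint ranges: [-3.12, 3.12], [-0.3, 2.06], [-1.34, 1.32], [0.26, 2.42], [-1.36, 4.5], [0.01, 1.98], [-2.84, 2.84]. Speed limits (rad/s): [2.79, 2.79, 3.14, 3.14, 3.14, 3.14, 3.14].

### API

Orientations are given as a unit quaternion [x, y, z, w].
In Python, from station import bot, get_image, sign_off gives the robot as it stands. The module is installed in compiled form; this text tells all that it offers. Calls block until the motion is done:
- bot.move_ptp(position, orientation): joint-space move of the TCP to a pose.
- bot.movel(position, rot=None, max_speed=0.15, f_stop=None): straight line of the TCP; rot=None keeps the orientation; max_speed is the mean speed in m/s. With f_stop (N) it stops when the force on the tool has changed by that much, and returns True; else False.
- bot.goto_joints(angles): joint-space move.
- bot.set_gripper(opening): finger opening in m; the grip force is fixed at half the most; returns when the fingers have stopped.
- bot.pause(seconds).
- bot.inverse_kinematics(position, orientation): joint angles nearest the present ones, or None.
- bot.sense(): the state.
- get_image(name): name is "side" or "top"; returns a dict with "img" (384x512x3 uint8, red, green, blue), "intrinsics" (3x3 intrinsics, pixels), "pose" (4x4, takes a point from camera to world coordinates). Camera axes: x right, y up, looking along -z (the intrinsics and any distortion apply to the point x, -y, -z); pixel columns grow to the right and rows downward; lengths in m; the calibration is good to about 2 mm. A picture is of the moment at which its call begins. There is no depth.
A pose or a line that the arm cannot do raises bot.IKError and nothing moves.
- sign_off(): hands the job in, once; it reports no verdict.
The state is a dict: "time": time; "joint_pos": joint angles; "joint_velocities": joint speeds; "effort": joint torques, N m; "eef_pos": TCP position; "eef_rot": TCP orientation; "force": force on the tool from outside, world axes, zero at the start; "ft_torque": the same for the moment, N m; "grip_width": finger opening in m.
Only numpy, scipy, OpenCV 4.12 (cv2) and the standard library are available. Lean on these libraries where they do the work, as an engineer would, in place of code of your own. Each camera call takes 0.05 s, during which the arm holds its last target.

### The job

Load the multi-position hotplate: take the four round-bottom flasks from their cork rings and set each one in the aluminium heating block whose bowl fits its bulb, fully home and upright. They are glass, so set them down gently, and leave the specimen jar and the amber jar standing where they are.

Things in the scene. Friction and masses are not known exactly. Their poses are not given: they have to be found in the camera images.
- flask_25_mid (a point): smallest round-bottom flask: amber glass, bulb 41 mm across, 88 mm tall, upright in a cork ring (30 mm high; rings alike, any flask in any). Point: on its axis half-way up, 44 mm above its lowest point, 23 mm above the bulb's centre; z up the neck. Top 34 mm of the neck: round joint 26 mm across (bead 29), grip there from above. Bottom-heavy: stays upright when let go in its bowl
- bowl_25 (a point): heating block, aluminium disc 100 mm across, 42 mm high, whose dark-coated round bowl fits the smallest flask (41 mm bulb): mouth 40 mm across, 14 mm deep. Point: centre of the bowl's mouth, level with the block's top; z up. Flask fully home: its half-way point is 30 mm above this. Fixed with the three others on the hotplate, 115 mm apart in a row, any order
- flask_50_mid (a point): second smallest round-bottom flask: amber glass, bulb 51 mm across, 100 mm tall, upright in a cork ring (30 mm high; rings alike, any flask in any). Point: on its axis half-way up, 50 mm above its lowest point, 25 mm above the bulb's centre; z up the neck. Top 34 mm of the neck: round joint 26 mm across (bead 29), grip there from above. Bottom-heavy: stays upright when let go in its bowl
- bowl_50 (a point): heating block, aluminium disc 100 mm across, 42 mm high, whose dark-coated round bowl fits the second smallest flask (51 mm bulb): mouth 50 mm across, 17 mm deep. Point: centre of the bowl's mouth, level with the block's top; z up. Flask fully home: its half-way point is 33 mm above this. Fixed with the three others on the hotplate, 115 mm apart in a row, any order
- flask_100_mid (a point): second largest round-bottom flask: amber glass, bulb 64 mm across, 116 mm tall, upright in a cork ring (30 mm high; rings alike, any flask in any). Point: on its axis half-way up, 58 mm above its lowest point, 26 mm above the bulb's centre; z up the neck. Top 34 mm of the neck: round joint 26 mm across (bead 29), grip there from above. Bottom-heavy: stays upright when let go in its bowl
- bowl_100 (a point): heating block, aluminium disc 100 mm across, 42 mm high, whose dark-coated round bowl fits the second largest flask (64 mm bulb): mouth 62 mm across, 22 mm deep. Point: centre of the bowl's mouth, level with the block's top; z up. Flask fully home: its half-way point is 36 mm above this. Fixed with the three others on the hotplate, 115 mm apart in a row, any order
- flask_250_mid (a point): largest round-bottom flask: amber glass, bulb 85 mm across, 140 mm tall, upright in a cork ring (30 mm high; rings alike, any flask in any). Point: on its axis half-way up, 70 mm above its lowest point, 28 mm above the bulb's centre; z up the neck. Top 34 mm of the neck: round joint 26 mm across (bead 29), grip there from above. Bottom-heavy: stays upright when let go in its bowl
- bowl_250 (a point): heating block, aluminium disc 100 mm across, 42 mm high, whose dark-coated round bowl fits the largest flask (85 mm bulb): mouth 82 mm across, 29 mm deep. Point: centre of the bowl's mouth, level with the block's top; z up. Flask fully home: its half-way point is 41 mm above this. Fixed with the three others on the hotplate, 115 mm apart in a row, any order
- specimen_jar_mid (a point): clear specimen jar with a black cap and grey contents, 56 mm across, 88 mm tall, standing near the front edge; this point is its centre, half-way up, z up. To be left alone.
- amber_jar_mid (a point): amber reagent jar with a blue screw cap, 56 mm across, 80 mm tall, standing near the front edge; this point is its centre, half-way up, z up. To be left alone.

How it is judged:
By the outcome, as a careful person would: the job done as asked, in the order asked, and still so for the second after the job is handed in, with the robot touching nothing.
It also fails if it takes over 102 s, if anything falls off the work surface, if the arm or the gripper's body presses on something with over 40 N, if the wrist force passes 120 N, or if a joint passes its speed limit or range.

## Working session

There is one attempt and no reset: what is moved stays moved. The work goes in short steps, each a Python script; the robot and the scene stay as the last script left them, time stands still between calls to the robot, and variables do not carry over. Pictures are saved under pics/ and viewed, and the job is handed in when it is done.

```bash
mkdir -p pics
python3 - <<'E'
from station import bot,get_image
import cv2,numpy as np,json
for n in("side","top"):
    d=get_image(n); cv2.imwrite(f"pics/{n}0.png",d["img"][:,:,::-1]); print(n,d["intrinsics"],np.round(d["pose"],4),[k for k in d])
s=bot.sense(); print({k:np.round(v,3) for k,v in s.items()})
E
```

```text
side [[431.77226937   0.         249.3938829 ]
 [  0.         431.77226937 181.03255722]
 [  0.           0.           1.        ]] [[-0.9729  0.148  -0.1778  0.2945]
 [-0.2313 -0.6339  0.738   0.8311]
 [-0.0035  0.7591  0.651   0.8566]
 [ 0.      0.      0.      1.    ]] ['img', 'intrinsics', 'pose']
top [[372.33033722   0.         251.51481609]
 [  0.         372.33033722 188.8528694 ]
 [  0.           0.           1.        ]] [[-0.0063  0.9881 -0.1536  0.3689]
 [-1.     -0.0059  0.0027 -0.0054]
 [ 0.0018  0.1536  0.9881  1.0486]
 [ 0.      0.      0.      1.    ]] ['img', 'intrinsics', 'pose']
{'time': np.float64(0.1), 'joint_pos': array([ 1.319,  0.616, -0.013,  1.425,  0.008,  1.103, -0.04 ]), 'joint_velocities': array([ 0.   , -0.001,  0.002, -0.005,  0.002,  0.001,  0.   ]), 'effort': array([ 1.0000e-03, -4.7039e+01,  2.6000e-01, -1.7157e+01,  1.0000e-02,
        6.0000e-03, -0.0000e+00]), 'eef_pos': array([ 0.145, -0.633,  0.23 ]), 'eef_rot': array([ 0.994,  0.113, -0.   , -0.001]), 'force': array([0.407, 0.846, 0.402]), 'ft_torque': array([-0.017, -0.002, -0.02 ]), 'grip_width': np.float64(0.085)}
```

View pics/side0.png

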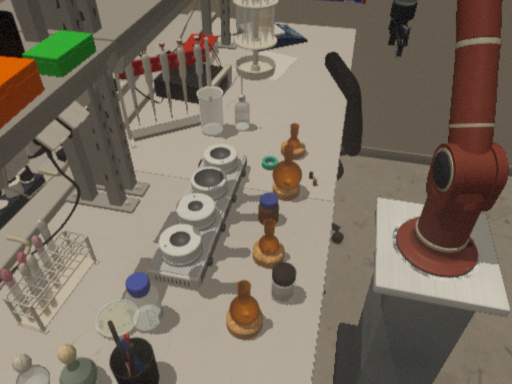

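View pics/top0.png

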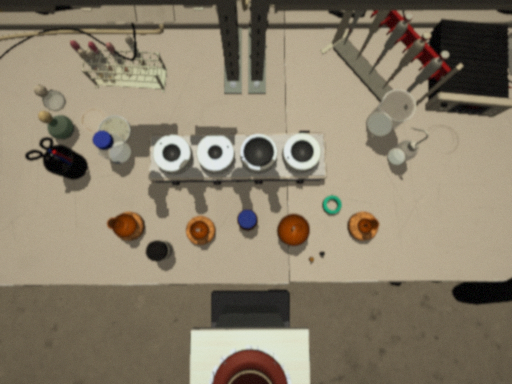

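Run:
```python
import cv2
t=cv2.imread("pics/top0.png");s=cv2.imread("pics/side0.png")
def c(im,x0,y0,x1,y1,k,n):
    o=cv2.resize(im[y0:y1,x0:x1],None,fx=k,fy=k,interpolation=cv2.INTER_CUBIC)
    for x in range((x0+9)//10*10,x1,10):
        L=12 if x%50==0 else 5; cv2.line(o,((x-x0)*k,0),((x-x0)*k,L),(0,0,255),1)
        if x%50==0: cv2.putText(o,str(x),((x-x0)*k+2,22),0,.4,(0,0,255),1)
    for y in range((y0+9)//10*10,y1,10):
        L=12 if y%50==0 else 5; cv2.line(o,(0,(y-y0)*k),(L,(y-y0)*k),(0,0,255),1)
        cv2.putText(o,str(y),(14,(y-y0)*k+4),0,.3,(0,0,255),1)
    cv2.imwrite(f"pics/{n}.png",o)
c(t,145,125,335,190,4,"t_blocks")
c(t,95,195,255,270,5,"t_left")
c(t,230,195,390,270,5,"t_right")
c(s,150,135,260,285,4,"s_blocks")
c(s,215,205,315,340,4,"s_near")
c(s,250,115,330,225,5,"s_far")
```

```text
(no output)
```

View pics/t_blocks.png

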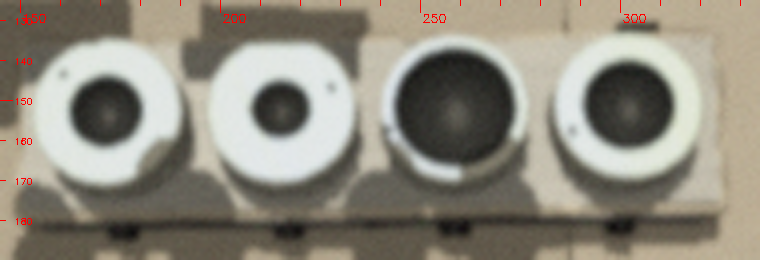

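View pics/t_left.png

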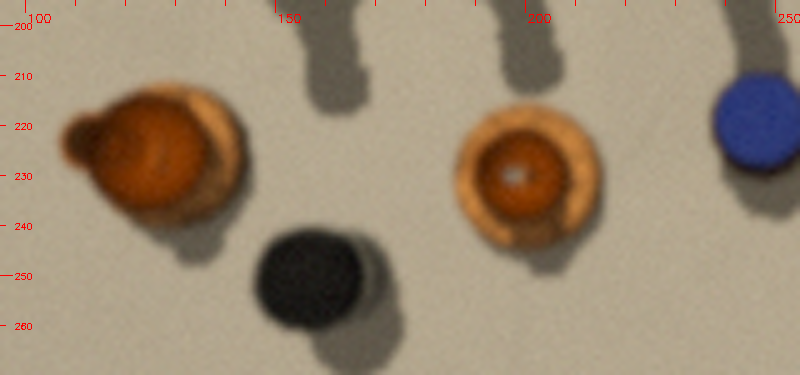

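View pics/t_right.png

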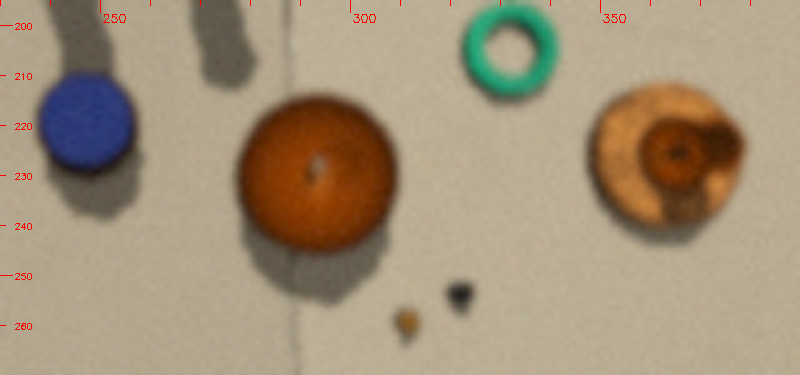

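View pics/s_blocks.png

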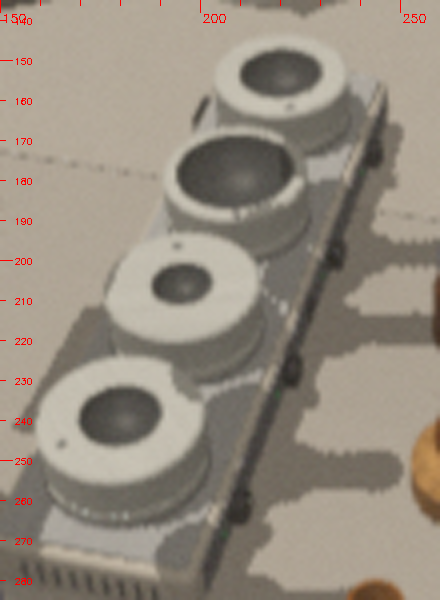

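View pics/s_near.png

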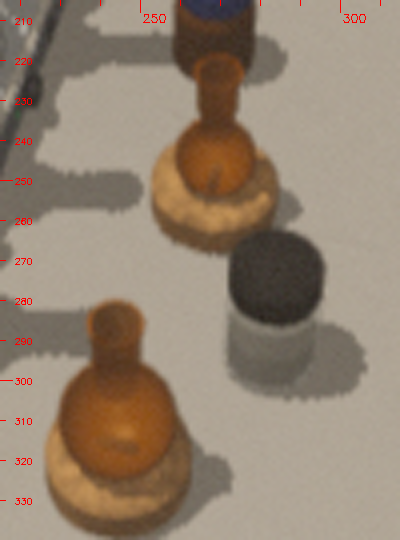

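View pics/s_far.png

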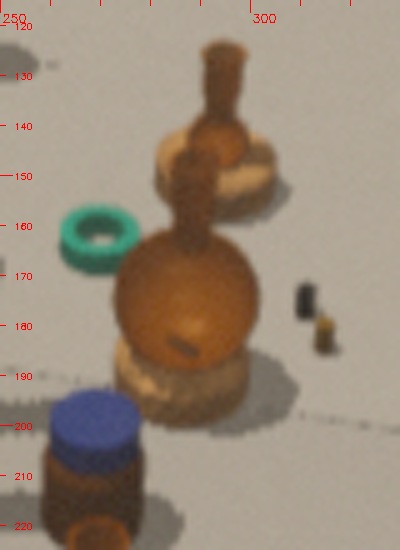

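```bash
cat > geo.py <<'E'
import numpy as np
from scipy.optimize import least_squares
K={'s':np.array([[431.77226937,0,249.3938829],[0,431.77226937,181.03255722],[0,0,1]]),'t':np.array([[372.33033722,0,251.51481609],[0,372.33033722,188.8528694],[0,0,1]])}
E
python3 - <<'E'
from station import get_image
import numpy as np
np.savez("cal.npz",**{a+n:get_image(m)[k] for m,a in(("side","s"),("top","t")) for k,n in(("intrinsics","K"),("pose","P"))})
E
cat > geo.py <<'E'
import numpy as np
from scipy.optimize import least_squares
C=np.load("cal.npz")
def proj(c,p):
    P=C[c+"P"];q=P[:3,:3].T@(np.array(p)-P[:3,3]);q=C[c+"K"]@[q[0],-q[1],-q[2]];return q[:2]/q[2]
E
python3 - <<'E'
from geo import *
B={'50':((171.5,152.5),(180,239)),'25':((215.2,152),(195.5,206)),'250':((258.8,151.7),(209,178)),'100':((302.5,151),(220.2,153.3))}
for k,(t,s) in B.items():
    f=lambda p:np.r_[proj('t',p)-t,proj('s',p)-s]
    r=least_squares(f,[.6,0,.1]);print('bowl',k,r.x.round(4),r.fun.round(1))
# rail fit: common line
def f(v):
    o=[]
    for i,k in enumerate(['50','25','250','100']):
        a=v[3];p=np.array([v[0],v[1],v[2]])+.115*(i-1.5)*np.array([np.sin(a),-np.cos(a),0])
        o+=[proj('t',p)-B[k][0],proj('s',p)-B[k][1]]
    return np.ravel(o)
r=least_squares(f,[.63,0,.08,0]);print(r.x.round(4),r.fun.reshape(-1,2).round(1).tolist())
v=r.x
for i,k in enumerate(['50','25','250','100']): print(k,(v[:3]+.115*(i-1.5)*np.array([np.sin(v[3]),-np.cos(v[3]),0])).round(4))
F={'100':(84,(125,225.8),(112.5,223.2),(244.5,310),(244,282)),'250':(97.5,(293.6,229.7),(293.5,228),(287.5,175),(289.4,146)),
'50':(74.5,(199.6,230),(198,230.4),(268.9,244.5),(270,220.5)),'25':(67.5,(365,225.8),(375.4,224),(293.7,142),(294.8,125))}
for k,(h,tb,tt,sb,st) in F.items():
    f=lambda p:np.r_[proj('t',p)-tb,proj('t',p+[0,0,h/1e3])-tt,proj('s',p)-sb,proj('s',p+[0,0,h/1e3])-st]
    r=least_squares(f,[.45,0,.04],loss='soft_l1');print('flask',k,r.x.round(4),f(r.x).round(1))
J={'spec':(88,(156.5,251),(284,284.5)),'amb':(80,(247,219.5),(269,198))}
for k,(h,t,s) in J.items():
    f=lambda p:np.r_[proj('t',[*p,h/1e3])-t]
    r=least_squares(f,[.45,0]);print(k,r.x.round(3),proj('s',[*r.x,h/1e3]),s)
E
```

```text
bowl 50 [0.6159 0.203  0.0891] [ 0.   0.3 -0.3 -0.1]
bowl 25 [0.6167 0.0875 0.0886] [ 0.   0.3 -0.3 -0.1]
bowl 250 [ 0.6171 -0.0281  0.0874] [ 0.   0.3 -0.3 -0.1]
bowl 100 [ 0.6187 -0.1441  0.0872] [ 0.   0.2 -0.2 -0.1]
[0.617  0.0298 0.0884 0.0057] [[0.4, 0.3], [-0.2, -0.1], [0.1, 0.3], [-0.2, -0.0], [-0.1, 0.1], [-0.5, -0.3], [-0.4, 0.4], [-0.2, -0.1]]
50 [0.6161 0.2023 0.0884]
25 [0.6167 0.0873 0.0884]
250 [ 0.6174 -0.0277  0.0884]
100 [ 0.618  -0.1427  0.0884]
flask 100 [0.4272 0.3292 0.0583] [-0.5 -0.5  0.3  0.1  0.1 -2.3  0.2  1.7]
flask 250 [ 0.4111 -0.1101  0.0727] [-2.7  0.4  1.8  0.3 -0.4 -0.7 -0.4  0.5]
flask 50 [0.4136 0.1289 0.0447] [ 1.1  0.2 -1.3 -1.5  0.5 -1.4  0.2  1.6]
flask 25 [ 0.4233 -0.318   0.0379] [ 1.2 -0.1 -1.   0.2 -0.2  0.2  0.1 -0.3]
spec [0.36  0.235] [284.42484588 269.74754316] (284, 284.5)
amb [0.439 0.004] [269.63422444 197.62415193] (269, 198)
```

```bash
cat > ov.py <<'E'
from geo import *
import cv2
G={'100':(32,116),'250':(42.5,140),'50':(25.5,100),'25':(20.5,88)}
def outl(im,c,o,k,p,R,H):
    # p: axis x,y, zb bulb centre
    def d(pts,col):
        q=np.array([(proj(c,a)-o+.5)*k for a in pts]);cv2.polylines(im,[q.round().astype(int)],True,col,1)
    t=np.linspace(0,2*np.pi,60)
    cam=C[c+"P"][:3,3];b=np.array(p);n=cam-b;D=np.linalg.norm(n);n/=D
    u=np.cross(n,[0,0,1]);u/=np.linalg.norm(u);w=np.cross(n,u);r=R/1e3
    cc=b+n*r*r/D;rr=r*np.sqrt(1-(r/D)**2)
    d([cc+rr*(u*np.cos(a)+w*np.sin(a)) for a in t],(255,0,0))
    for dz,rad in((0,.0145),(-.034,.013)):
        d([[p[0]+rad*np.cos(a),p[1]+rad*np.sin(a),p[2]+(H-R)/1e3+dz] for a in t],(0,255,0))
def panel(imgs,P,name,k=8,half=26):
    cols=[]
    for key,p in P.items():
        R,H=G[key];col=[]
        for c in 'ts':
            m=(proj(c,p)+proj(c,np.array(p)+[0,0,.04]))/2
            o=(m-half+2).round().astype(int);o=np.maximum(o,0)
            cr=imgs[c][o[1]:o[1]+2*half,o[0]:o[0]+2*half].astype(float)
            cr=np.clip((cr/255)**.6*255,0,255).astype(np.uint8)
            a=cv2.resize(cr,None,fx=k,fy=k,interpolation=cv2.INTER_CUBIC)
            outl(a,c,o,k,p,R,H);cv2.putText(a,key+c+str(o),(3,12),0,.4,(255,255,255),1);col.append(a)
        cols.append(np.vstack(col))
    im=np.hstack(cols);cv2.imwrite(name,im);print(im.shape)
E
cat > a.py <<'E'
from ov import *
im={'t':cv2.imread("pics/top0.png"),'s':cv2.imread("pics/side0.png")}
P={'100':[.4272,.3292,.0558],'50':[.4136,.1289,.0471],'250':[.4111,-.1101,.068],'25':[.4233,-.318,.038]}
panel(im,{k:P[k] for k in('100','50','250','25')},"pics/ov1.png",k=4)
E
sed -i 's/k=4)/k=4,half=25)/' a.py; python3 a.py
```

```text
(400, 800, 3)
```

View pics/ov1.png

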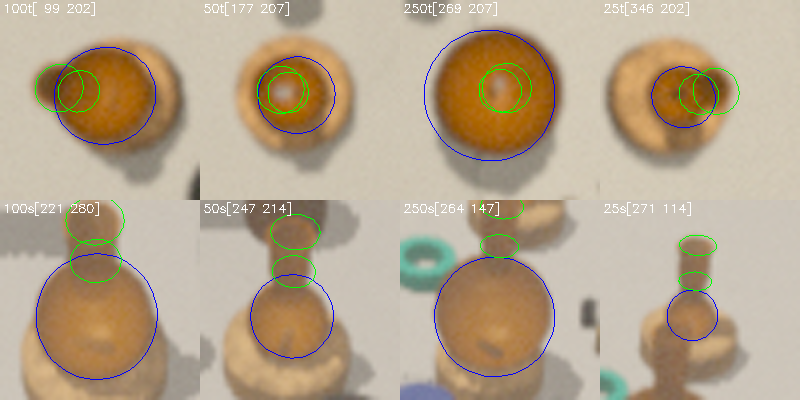

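```bash
cat > b.py <<'E'
from ov import *
im={'t':cv2.imread("pics/top0.png"),'s':cv2.imread("pics/side0.png")}
# amber mask extents per row in side view for necks, and bulbs in top
F={'100':((125,225.8),(244.7,310)),'250':((293.6,229.7),(287.5,175)),'50':((199.6,230),(268.9,244.5)),'25':((365,225.8),None)}
Z={'100':.0558,'250':.068,'50':.0471,'25':.038}
for k,(t,s) in F.items():
    f=lambda p:np.r_[proj('t',[*p,Z[k]])-t]
    r=least_squares(f,[.4,0]);o=r.x
    print(k,'top only',o.round(4), 'side pred',proj('s',[*o,Z[k]]).round(1),s, 'necktop side pred',proj('s',[*o,Z[k]+(G[k][1]-G[k][0])/1e3]).round(1),'necktop top',proj('t',[*o,Z[k]+(G[k][1]-G[k][0])/1e3]).round(1))
    if s:
        f=lambda p:np.r_[proj('s',[*p,Z[k]])-s]
        r=least_squares(f,[.4,0]);print('   side only',r.x.round(4))
E
python3 b.py
```

```text
100 top only [0.426  0.3285] side pred [245.2 308.2] (244.7, 310) necktop side pred [244.8 284.3] necktop top [113.5 223.9]
   side only [0.4261 0.3329]
250 top only [ 0.4123 -0.1177] side pred [287.  173.9] (287.5, 175) necktop side pred [289.  146.2] necktop top [298.3 227.8]
   side only [ 0.4102 -0.1132]
50 top only [0.414  0.1315] side pred [269.  243.2] (268.9, 244.5) necktop side pred [269.9 222.1] necktop top [195.5 228.7]
   side only [0.4135 0.1357]
25 top only [ 0.423  -0.3147] side pred [293.4 142.8] None necktop side pred [294.8 125.3] necktop top [373.1 224.3]
```

```bash
cat > rb.py <<'E'
from station import bot,get_image
from ov import *
Q=[1,0,0,0]
PICK={'100':(.4262,.3305,.0558),'50':(.4138,.1335,.0471),'250':(.4115,-.1155,.068),'25':(.4232,-.317,.038)}
BOWL={'50':(.6161,.2023),'25':(.6167,.0873),'250':(.6174,-.0277),'100':(.618,-.1427)}
MID={'25':(30,44),'50':(33,50),'100':(36,58),'250':(41,70)}
def zp(k): return PICK[k][2]+(G[k][1]-G[k][0])/1e3-.033
def zb(k): return .0884+sum(MID[k])/1e3-.033
def snap(n):
    for c,m in(('t','top'),('s','side')): cv2.imwrite(f"pics/{n}_{c}.png",get_image(m)["img"][:,:,::-1])
def T(m=''): s=bot.sense();print(m,'t',round(float(s['time']),1),'p',np.round(s['eef_pos'],4),'F',np.round(s['force'],1),'g',round(float(s['grip_width']),4))
E
python3 - <<'E'
from rb import *
for k in PICK:
  for q in (Q,[0,1,0,0]):
    for p in ([*PICK[k][:2],zp(k)],[*PICK[k][:2],zp(k)+.06],[*PICK[k][:2],.3],[*BOWL[k],zb(k)],[*BOWL[k],.3],[*BOWL[k],.33]):
        j=bot.inverse_kinematics(p,q);print(k,q,np.round(p,3),None if j is None else np.round(j,2))
E
```

```text
100 [1, 0, 0, 0] [0.426 0.33  0.107] [-0.41  0.64 -0.45  1.87  0.41  0.72 -2.66]
100 [1, 0, 0, 0] [0.426 0.33  0.167] [-0.29  0.59 -0.64  1.81  0.45  0.88 -2.71]
100 [1, 0, 0, 0] [0.426 0.33  0.3  ] [-0.16  0.48 -0.84  1.62  0.38  1.2  -2.65]
100 [1, 0, 0, 0] [ 0.618 -0.143  0.149] [ 0.22  0.67 -0.04  1.57  0.03  0.9  -1.41]
100 [1, 0, 0, 0] [ 0.618 -0.143  0.3  ] [ 0.28  0.54 -0.16  1.36  0.08  1.24 -1.45]
100 [1, 0, 0, 0] [ 0.618 -0.143  0.33 ] [ 0.29  0.53 -0.17  1.31  0.09  1.31 -1.45]
100 [0, 1, 0, 0] [0.426 0.33  0.107] [-0.08  0.84 -1.06  1.86  0.89  0.99  0.03]
100 [0, 1, 0, 0] [0.426 0.33  0.167] [-0.04  0.78 -1.15  1.81  0.81  1.11  0.09]
100 [0, 1, 0, 0] [0.426 0.33  0.3  ] [-0.02  0.59 -1.15  1.62  0.56  1.3   0.31]
100 [0, 1, 0, 0] [ 0.618 -0.143  0.149] [ 0.61  0.78 -0.76  1.55  0.6   1.05  1.26]
100 [0, 1, 0, 0] [ 0.618 -0.143  0.3  ] [ 0.62  0.64 -0.81  1.35  0.46  1.34  1.38]
100 [0, 1, 0, 0] [ 0.618 -0.143  0.33 ] [ 0.62  0.63 -0.82  1.3   0.45  1.4   1.4 ]
50 [1, 0, 0, 0] [0.414 0.134 0.089] [-0.29  0.53 -0.1   2.18  0.11  0.44 -2.05]
50 [1, 0, 0, 0] [0.414 0.134 0
[... 2135 characters left out ...]
 0.129] [-0.09  0.68 -0.14  1.62  0.12  0.85 -1.85]
25 [1, 0, 0, 0] [0.617 0.087 0.3  ] [ 0.07  0.55 -0.42  1.39  0.22  1.25 -1.94]
25 [1, 0, 0, 0] [0.617 0.087 0.33 ] [ 0.09  0.54 -0.47  1.34  0.24  1.32 -1.95]
25 [0, 1, 0, 0] [ 0.423 -0.317  0.073] [ 1.    0.73 -0.63  1.93  0.66  0.7   1.54]
25 [0, 1, 0, 0] [ 0.423 -0.317  0.132] [ 1.06  0.65 -0.72  1.88  0.57  0.83  1.61]
25 [0, 1, 0, 0] [ 0.423 -0.317  0.3  ] [ 1.14  0.46 -0.83  1.65  0.36  1.19  1.8 ]
25 [0, 1, 0, 0] [0.617 0.087 0.129] [ 0.26  0.8  -0.79  1.61  0.65  1.01  0.84]
25 [0, 1, 0, 0] [0.617 0.087 0.3  ] [ 0.32  0.66 -0.94  1.38  0.53  1.36  0.95]
25 [0, 1, 0, 0] [0.617 0.087 0.33 ] [ 0.32  0.64 -0.94  1.33  0.51  1.42  0.97]
```

```bash
python3 - <<'E'
from rb import *
k='25';x,y,_=PICK[k]
T()
bot.move_ptp([x,y,zp(k)+.07],Q);T('above')
snap('h25')
E
python3 - <<'E'
import cv2,numpy as np
t=cv2.imread("pics/h25_t.png")[185:285,320:420];s=cv2.imread("pics/h25_s.png")[80:180,250:350]
cv2.imwrite("pics/h25.png",cv2.resize(np.hstack([t,s]),None,fx=4,fy=4,interpolation=cv2.INTER_CUBIC))
E
```

```text
t 0.3 p [ 0.1455 -0.6332  0.2309] F [-0.1 -0.1  0.1] g 0.0853
above t 1.9 p [ 0.4227 -0.3186  0.1428] F [-0.1 -0.2  0.5] g 0.0853
```

View pics/h25.png

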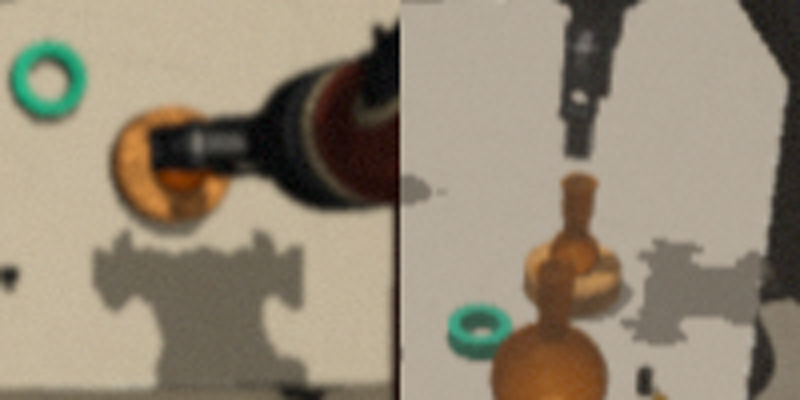

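```bash
python3 - <<'E'
from rb import *
k='25';x,y,_=PICK[k]
print(bot.movel([x,y,zp(k)],max_speed=.08,f_stop=6));T('down')
bot.set_gripper(.0);T('grip')
bot.movel([x,y,.25],max_speed=.15);bot.pause(.3);T('up')
snap('g25')
E
python3 - <<'E'
import cv2,numpy as np
t=cv2.imread("pics/g25_t.png")[185:285,330:430];s=cv2.imread("pics/g25_s.png")[60:160,250:350]
cv2.imwrite("pics/g25.png",cv2.resize(np.hstack([t,s]),None,fx=4,fy=4,interpolation=cv2.INTER_CUBIC))
E
```

```text
False
down t 3.0 p [ 0.4235 -0.3173  0.0729] F [-0.6 -0.5  0.6] g 0.0852
grip t 3.6 p [ 0.4233 -0.3162  0.0726] F [0.4 2.1 1.9] g 0.0252
up t 5.2 p [ 0.4231 -0.3169  0.2496] F [ 0.6 -0.3 -1. ] g 0.0246
```

View pics/g25.png

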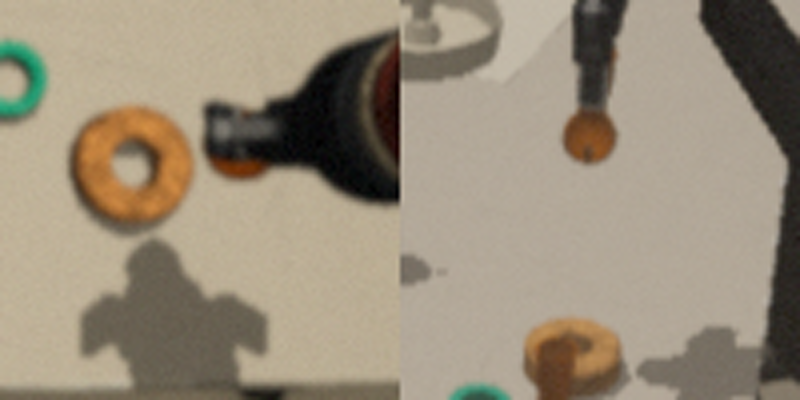

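```bash
python3 - <<'E'
from rb import *
print(proj('s',[.4231,-.3169,.2151]),'obs',(188/4+250,135/4+60))
print(proj('t',[.4231,-.3169,.2151]),'obs',(241/4+330,'bottom 178/4+185=',178/4+185))
p=least_squares(lambda p:proj('t',[*p,.03])-np.array([363,226.2]),[.4,-.3]).x;print('ring',p)
# bowl hover
k='25'
bot.move_ptp([*BOWL[k],zb(k)+.06],Q);bot.pause(.3);T('hover');snap('b25')
E
python3 - <<'E'
import cv2,numpy as np
t=cv2.imread("pics/b25_t.png")[110:210,170:270];s=cv2.imread("pics/b25_s.png")[140:240,150:250]
cv2.imwrite("pics/b25.png",cv2.resize(np.hstack([t,s]),None,fx=4,fy=4,interpolation=cv2.INTER_CUBIC))
E
```

```text
[297.25531208  93.88366759] obs (297.0, 93.75)
[389.98369995 221.34134392] obs (390.25, 'bottom 178/4+185=', 229.5)
ring [ 0.42235886 -0.3116001 ]
hover t 7.3 p [0.6168 0.0864 0.1896] F [ 0.6  0.3 -0.7] g 0.0244
```

View pics/b25.png

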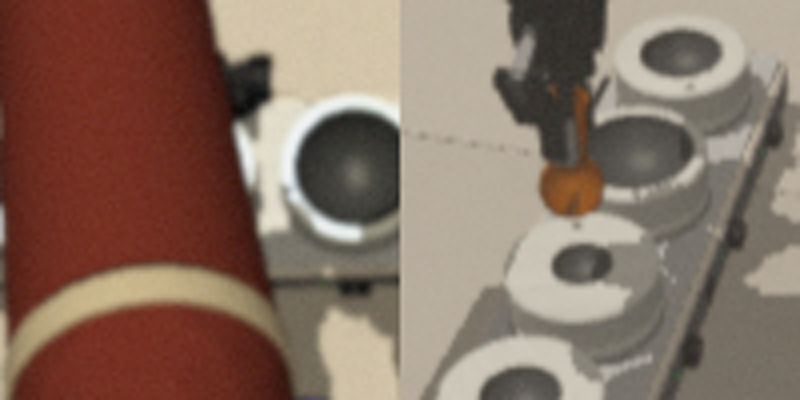

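```bash
python3 - <<'E'
from rb import *
print(proj('s',[.6168,.0864,.1551]),'obs',(192.75,186.75))
k='25'
bot.movel([*BOWL[k],zb(k)+.012],max_speed=.1);bot.pause(.2);T('low');snap('c25')
r=bot.movel([*BOWL[k],zb(k)-.005],max_speed=.025,f_stop=4);T('down %s'%r)
bot.pause(.3);T()
snap('d25')
E
python3 - <<'E'
import cv2,numpy as np
t=cv2.imread("pics/c25_s.png")[140:240,150:250];s=cv2.imread("pics/d25_s.png")[140:240,150:250]
cv2.imwrite("pics/c25.png",cv2.resize(np.hstack([t,s]),None,fx=4,fy=4,interpolation=cv2.INTER_CUBIC))
E
```

```text
[193.04327349 186.16343701] obs (192.75, 186.75)
low t 8.2 p [0.6173 0.0874 0.1423] F [ 0.4 -0.8  0.1] g 0.0246
down True t 8.8 p [0.6161 0.087  0.1302] F [0.1 0.7 3.2] g 0.0251
 t 9.1 p [0.6161 0.087  0.1301] F [-0.4 -0.4  4.3] g 0.0246
```

View pics/c25.png

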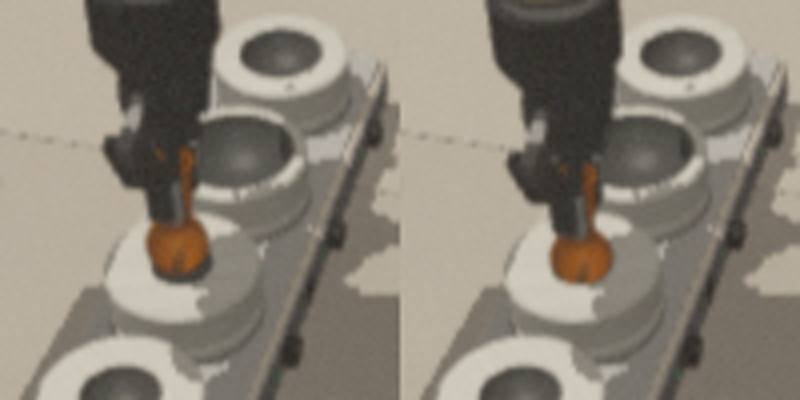

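```bash
cat >> rb.py <<'E'
def release(k,w=.055):
    bot.set_gripper(w)
    s=bot.sense()['eef_pos'];bot.movel([s[0],s[1],s[2]+.07],max_speed=.15)
def pick(k,q,up=.25):
    x,y,_=PICK[k]
    bot.move_ptp([x,y,zp(k)+.06],q);bot.set_gripper(.085);bot.pause(.1)
    print(bot.movel([x,y,zp(k)],max_speed=.08,f_stop=6));T('down')
    bot.set_gripper(.0);T('grip')
    bot.movel([x,y,up],max_speed=.15);bot.pause(.3);T('up')
def crop(n,ct,cs,h=50):
    L=[]
    for c,(x,y) in(('t',ct),('s',cs)):
        L.append(cv2.imread(f"pics/{n}_{c}.png")[y-h:y+h,x-h:x+h])
    cv2.imwrite(f"pics/{n}.png",cv2.resize(np.hstack(L),None,fx=4,fy=4,interpolation=cv2.INTER_CUBIC))
E
python3 - <<'E'
from rb import *
release('25');T('rel')
pick('50',Q,.25)
snap('g50');crop('g50',(200,215),(250,200))
p=bot.sense()['eef_pos'];p=np.array([p[0],p[1],p[2]+.033-.0745]);print('bulb pred',proj('t',p),proj('s',p))
E
```

```text
rel t 10.2 p [0.6147 0.0868 0.1986] F [ 0.  -0.3  0.2] g 0.055
False
down t 12.5 p [0.4141 0.1336 0.0888] F [ 0.  -0.2 -0.1] g 0.0851
grip t 13.1 p [0.414  0.1336 0.0888] F [0.2 0.1 2.8] g 0.0244
up t 14.6 p [0.4136 0.1334 0.2496] F [-0.  -0.3 -1.8] g 0.0247
bulb pred [188.93751935 226.9613358 ] [270.89033144 195.54270927]
```

View pics/g50.png

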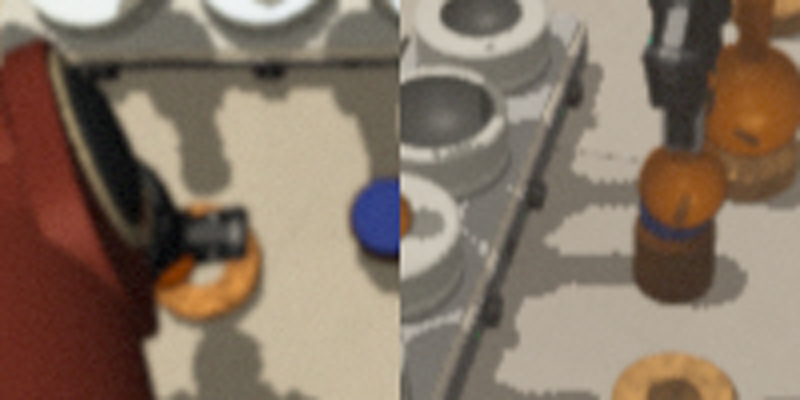

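```bash
cat >> rb.py <<'E'
def place(k,q,ct,cs,hz=None,dx=0,dy=0):
    x,y=BOWL[k];x+=dx;y+=dy
    bot.move_ptp([x,y,hz or zb(k)+.06],q)
    bot.movel([x,y,zb(k)+.012],max_speed=.1);bot.pause(.2);T('low');snap('c'+k)
    r=bot.movel([x,y,zb(k)-.006],max_speed=.025,f_stop=4);bot.pause(.2);T('down %s, exp z %.4f'%(r,zb(k)))
    snap('d'+k);crop('d'+k,ct,cs)
E
python3 - <<'E'
from rb import *
place('50',Q,(170,160),(190,215))
E
```

```text
low t 16.4 p [0.6166 0.2025 0.1514] F [-0.2  0.6 -0.1] g 0.0246
down True, exp z 0.1384 t 17.1 p [0.615  0.2029 0.1413] F [-0.3  1.7 -0.5] g 0.0244
```

View pics/d50.png

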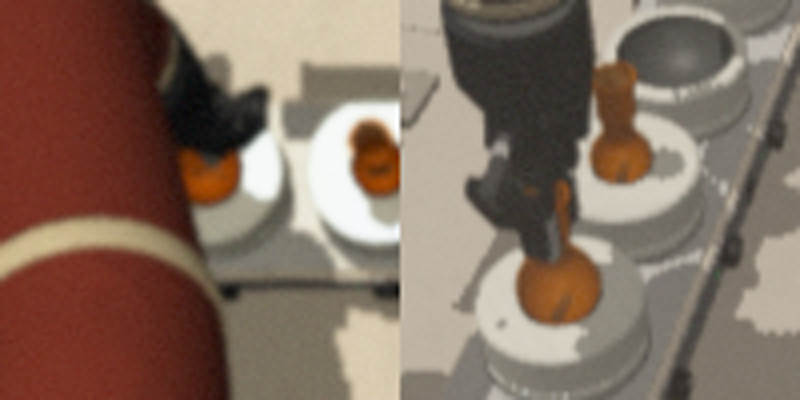

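Run:
```python
from rb import *
k='50';x,y=BOWL[k]
for i in range(3): bot.pause(.1);T()
r=bot.movel([x,y,zb(k)-.006],max_speed=.02,f_stop=5);T(r);bot.pause(.2);T()
snap('e50');crop('e50',(170,160),(190,215))
```

```text
t 17.4 p [0.615  0.2029 0.1413] F [ 0.2  1.8 -0.7] g 0.025
 t 17.4 p [0.615  0.2028 0.1413] F [-0.6  2.6 -0.6] g 0.0241
 t 17.6 p [0.615  0.2028 0.1414] F [-0.4  2.6 -0.6] g 0.0244
True t 17.8 p [0.6148 0.2033 0.1406] F [-0.2 -0.4  2.6] g 0.0247
 t 18.0 p [0.6148 0.2034 0.1406] F [ 0.8 -1.2  3.2] g 0.0248
```

View pics/e50.png

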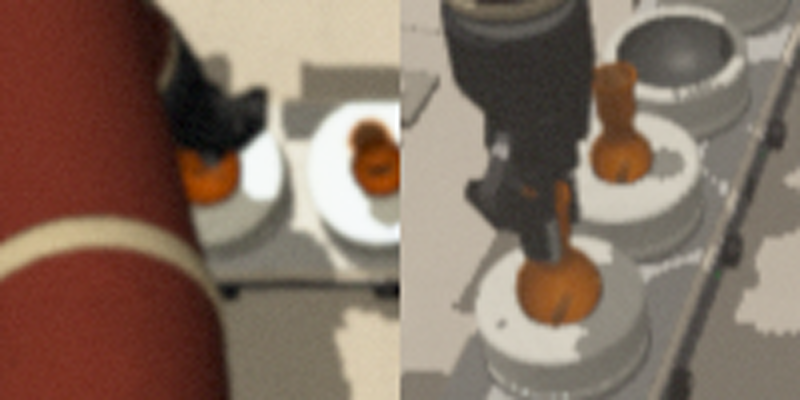

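Run:
```python
from rb import *
release('50');T('rel')
a=np.deg2rad(30);q=[np.cos(a/2),np.sin(a/2),0,0]
pick('100',q,.29)
snap('g100');crop('g100',(130,200),(240,240))
p=bot.sense()['eef_pos'];p=np.array([p[0],p[1],p[2]+.033-.084]);print('bulb pred',proj('t',p),proj('s',p))
```

```text
rel t 19.1 p [0.6129 0.2049 0.2089] F [ 0.2 -0.2 -0.1] g 0.0554
False
down t 21.4 p [0.4265 0.3308 0.1072] F [ 0.1  0.5 -0.6] g 0.0849
grip t 22.0 p [0.4264 0.3306 0.1071] F [-0.6 -0.3  2.4] g 0.0246
up t 23.7 p [0.4261 0.3304 0.2896] F [-0.4  0.2 -1.5] g 0.0241
bulb pred [ 95.92503247 221.01737342] [243.90491066 252.74118908]
```

View pics/g100.png

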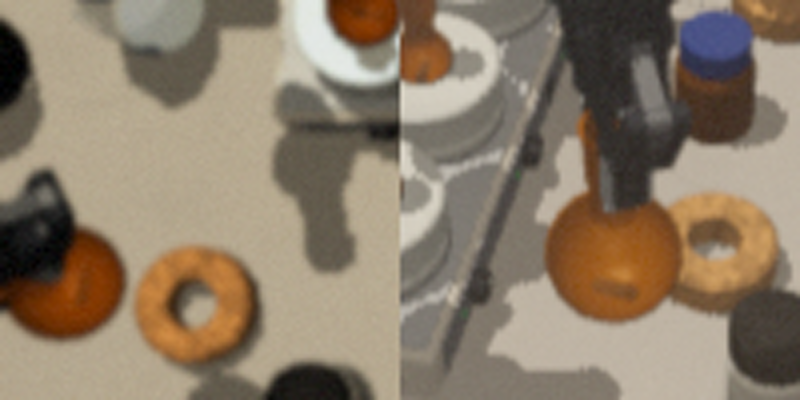

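Run:
```python
from rb import *
a=np.deg2rad(30);q=[np.cos(a/2),np.sin(a/2),0,0]
place('100',q,(290,160),(220,150),hz=.29,dx=-.0005)
```

```text
low t 27.2 p [ 0.6178 -0.1428  0.1619] F [-0.7 -0.2 -0.8] g 0.0243
down True, exp z 0.1494 t 28.0 p [ 0.6169 -0.1424  0.1524] F [-1.1  0.6  3.9] g 0.0247
```

View pics/d100.png

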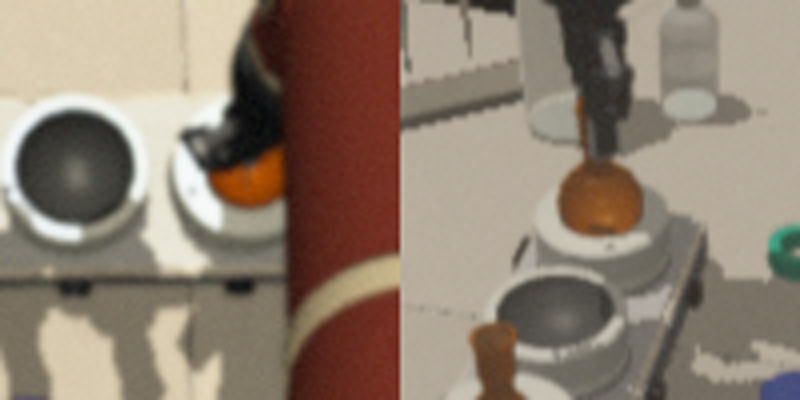

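Run:
```python
from rb import *
k='100';x,y=BOWL[k]
r=bot.movel([x,y,zb(k)-.004],max_speed=.02,f_stop=4);bot.pause(.2);T(r)
release('100');T('rel')
pick('250',Q,.31)
snap('g250');crop('g250',(290,200),(280,140))
p=bot.sense()['eef_pos'];p=np.array([p[0],p[1],p[2]+.033-.0975]);print('bulb pred',proj('t',p),proj('s',p))
```

```text
True t 28.5 p [ 0.617  -0.1424  0.1524] F [-0.5 -0.2  3.7] g 0.0247
rel t 29.5 p [ 0.6163 -0.1421  0.2211] F [-0.9 -1.1 -0.5] g 0.0548
False
down t 31.8 p [ 0.4118 -0.1156  0.1328] F [-1.   0.8 -0.4] g 0.0851
grip t 32.4 p [ 0.4117 -0.1158  0.1328] F [-0.4 -1.4  2.9] g 0.0248
up t 34.0 p [ 0.4114 -0.1155  0.3096] F [-0.7 -0.8 -1.1] g 0.0244
bulb pred [301.94291367 226.38950545] [290.88290607 121.72907973]
```

View pics/g250.png

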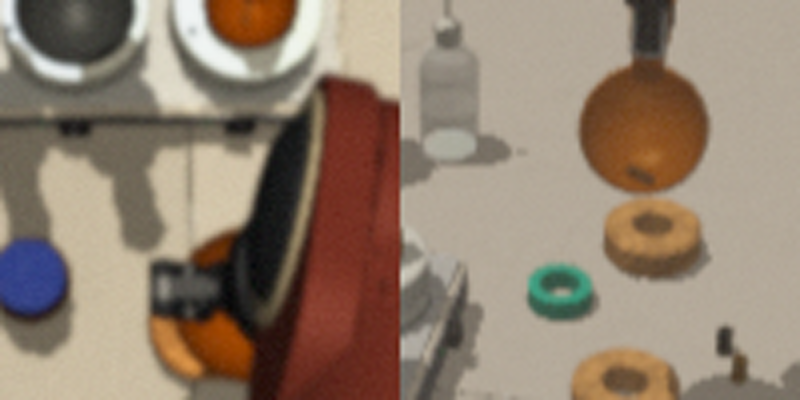

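Run:
```python
from rb import *
place('250',Q,(260,160),(220,170),hz=.31)
k='250';x,y=BOWL[k]
r=bot.movel([x,y,zb(k)-.004],max_speed=.02,f_stop=4);bot.pause(.2);T(r)
```

```text
low t 36.7 p [ 0.6177 -0.0277  0.1789] F [-0.7  0.5 -2.8] g 0.0246
down True, exp z 0.1664 t 37.4 p [ 0.6164 -0.0266  0.1703] F [-0.2  1.7 -0.8] g 0.0244
True t 37.9 p [ 0.6165 -0.0262  0.1697] F [-0.2 -0.8  5. ] g 0.0244
```

View pics/d250.png

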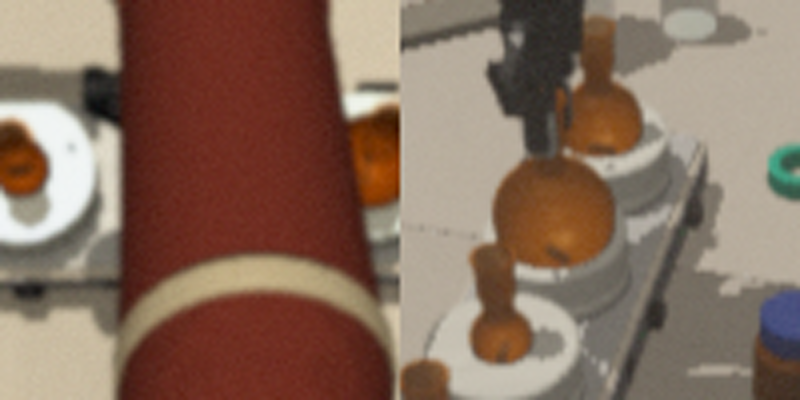

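Run:
```python
from rb import *
snap('e250');crop('e250',(260,160),(220,170))
for z in(.1019,.105): print(proj('s',[.6174,-.0277,z]),proj('s',[.6165,-.0262,z]))
panel({'t':cv2.imread('pics/e250_t.png'),'s':cv2.imread('pics/e250_s.png')},{'250':[.6174,-.0277,.1019],'50':[.6161,.2023,.0969],'25':[.6167,.0873,.0949],'100':[.618,-.1427,.0984]},'pics/ov2.png',k=4,half=25)
```

```text
[208.20407215 173.94850765] [208.35309951 174.33720538]
[208.1297218  173.07569782] [208.27892433 173.46412298]
(400, 800, 3)
```

View pics/ov2.png

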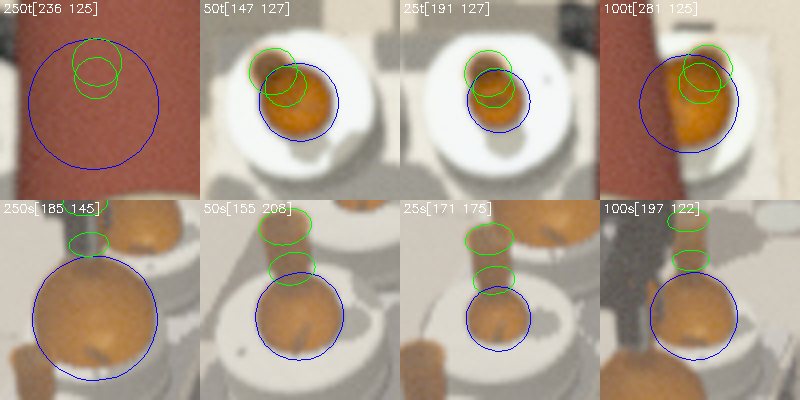

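Run:
```python
from rb import *
k='250'
for dy in(0,.002,):
  x,y=.6174,-.0277+dy
  bot.movel([x,y,.173],max_speed=.03);bot.pause(.2);T('up')
  r=bot.movel([x,y,.162],max_speed=.02,f_stop=5);bot.pause(.2);T(r)
```

```text
up t 38.5 p [ 0.6169 -0.0276  0.1724] F [-0.4 -0.6 -1.6] g 0.0244
True t 39.0 p [ 0.6168 -0.0265  0.1698] F [1.  0.5 2.5] g 0.0245
up t 39.5 p [ 0.6171 -0.0259  0.1726] F [ 0.2  0.7 -1.7] g 0.0244
True t 40.0 p [ 0.617  -0.0263  0.1697] F [-0.4  0.4  5.3] g 0.0243
```

Run:
```python
from rb import *
release('250');T('rel')
bot.movel([.617,-.026,.30],max_speed=.15)
bot.move_ptp([.3,-.55,.3],Q);bot.pause(.3);T('away')
snap('f')
t={'t':cv2.imread('pics/f_t.png'),'s':cv2.imread('pics/f_s.png')}
panel(t,{'250':[.6174,-.0277,.1019],'50':[.6161,.2023,.0969],'25':[.6167,.0873,.0949],'100':[.618,-.1427,.0984]},'pics/ov3.png',k=4,half=25)
```

```text
rel t 41.0 p [ 0.6152 -0.0261  0.2374] F [ 0.7 -0.   0.9] g 0.0551
away t 44.1 p [ 0.3005 -0.5497  0.3   ] F [ 0.6  0.1 -0.8] g 0.0547
(400, 800, 3)
```

View pics/ov3.png

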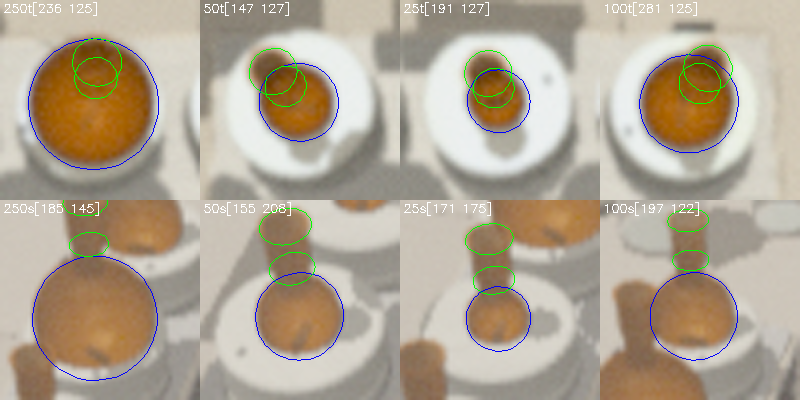

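View pics/f_t.png

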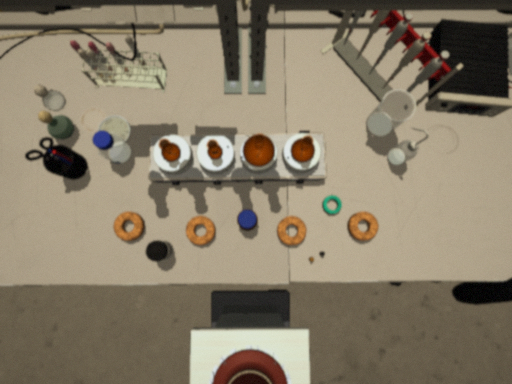

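View pics/f_s.png

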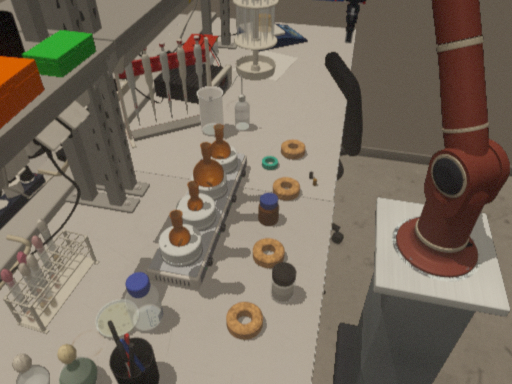

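Run:
```python
from ov import *
t={'t':cv2.imread('pics/f_t.png'),'s':cv2.imread('pics/f_s.png')}
panel(t,{'50':[.6161,.2023,.0969],'25':[.6167,.0873,.0949]},'pics/ov4.png',k=8,half=18)
panel(t,{'250':[.6174,-.0277,.1019],'100':[.618,-.1427,.0984]},'pics/ov5.png',k=6,half=23)
```

```text
(576, 576, 3)
(552, 552, 3)
```

View pics/ov4.png

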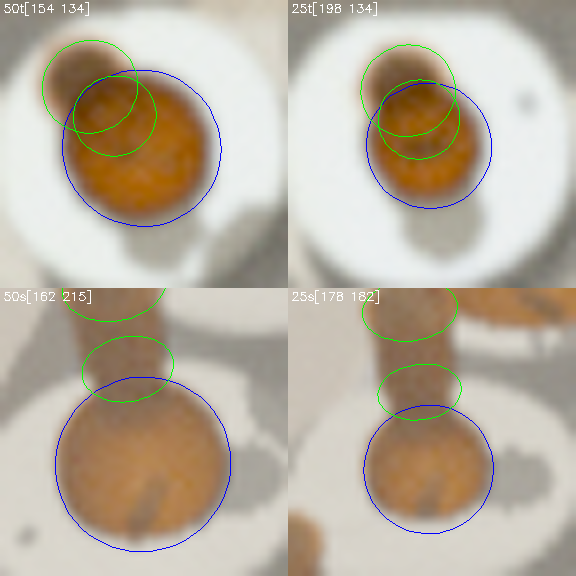

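View pics/ov5.png

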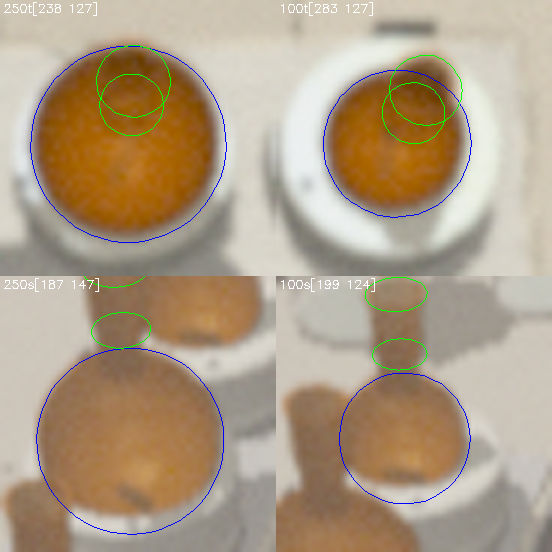

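```bash
python3 -c "
from station import sign_off;print(sign_off())"
```

```text
the job is handed in; nothing more can be done
None
```

All four flasks are in their matching bowls and the job is handed in, at about 44 s of the 102 s allowed. From robot left to right the blocks hold the 50, 25, 250 and 100 flasks. I gripped each one at its joint and lowered it until the contact force changed by 4–5 N. I then released it and moved the arm clear.

**Final pictures:** With the model outlines at their fully-home positions drawn over both views, all four bulbs and necks agree to about a pixel (2–3 mm). All four look upright. The specimen jar and amber jar look unmoved, and the empty cork rings are still on the table.

**Checks that disagreed:**
- **Contact heights:** Contact came 1 to 3 mm above my prediction. I put this down to how deep each flask sat in the grip. That reading is partly backed by the pictures for the 50 and 100, but not for the 250.
- **The 250:** It gave the largest difference, 3.3 mm. I lifted it slightly and lowered it again twice, and it came to the same spot each time, so I took it as home.
- **The 50:** Its first stop was probably a light touch on the side of the bowl. A second, slower lowering took it 0.7 mm further, still 2.2 mm above the prediction.

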